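# Charge the spray wand and spray the arm-pad boards

### The job

Lay every wooden arm-pad board that is on the bench flat on the floor of the spray tray, inside its rim. Then, with the spray wand resting in its cradle, charge it with at least four full strokes of the pump's red-handled lever, each all the way down and all the way back up; then take the wand, hold its nozzle steady about 13 cm from the orange disc in the tray and pointing straight at the disc's centre for at least two seconds, and lay the wand back in its cradle the way it was. The boards must still lie flat in the tray at the end; leave everything else on the bench where it is.

Things in the scene. Friction and masses are not known exactly. Their poses are not given: they have to be found in the camera images.
- pad0_mid (a point): centre (half-way up) of a loose pale wooden arm-pad board, 100 mm long (x) x 40 mm wide (y) x 28 mm thick (z), 90 g, semicircular ends of radius 20 mm, two flat brass discs on top; it lies flat with z up. Two to four of the four boards are present; an absent one reads None. They may be knocked aside during the job
- pad1_mid (a point): centre (half-way up) of a loose pale wooden arm-pad board, 100 mm long (x) x 40 mm wide (y) x 28 mm thick (z), 90 g, semicircular ends of radius 20 mm, two flat brass discs on top; it lies flat with z up. Two to four of the four boards are present; an absent one reads None. They may be knocked aside during the job
- pad2_mid (a point): centre (half-way up) of a loose pale wooden arm-pad board, 100 mm long (x) x 40 mm wide (y) x 28 mm thick (z), 90 g, semicircular ends of radius 20 mm, two flat brass discs on top; it lies flat with z up. Two to four of the four boards are present; an absent one reads None. They may be knocked aside during the job
- pad3_mid (a point): centre (half-way up) of a loose pale wooden arm-pad board, 100 mm long (x) x 40 mm wide (y) x 28 mm thick (z), 90 g, semicircular ends of radius 20 mm, two flat brass discs on top; it lies flat with z up. Two to four of the four boards are present; an absent one reads None. They may be knocked aside during the job
- tray: fixed grey spray tray with an aluminium rim; origin at the centre of its underside on the bench, x and y along its sides, z up. Inside the rim 200 mm (x) x 290 mm (y); floor top 8 mm above the bench; rim 6 mm thick, its top 16 mm above the bench. A board flat on the floor has its centre 22 mm above the bench
- tray_target (a point): centre of the flat orange disc, 32 mm across, in the middle of the tray floor (8 mm above the bench): the spray target, axes as the tray. The boards may cover it
- pump: fixed blue and grey charging pump; origin on the bench under the lever's plane, x points from the lever's handle towards its pivot, y towards the cradle side, z up. Base plate 12 mm thick, x -100 to 170 mm, y -45 to 165 mm; blue reservoir 84 mm across and 162 mm high at x 123, y 110 mm; two blue pivot cheeks at x 100 mm, y +-22 mm, up to 172 mm high
- pump_pivot (a point): hinge axis of the pump lever, 150 mm above the bench; the axis runs along the pump's y
- pump_handle (a point): centre of the lever's red cross-bar (22 mm diameter, 80 mm long along the pump's y), 200 mm from the pivot. At rest it is about 235 mm above the bench; fully pressed about 89 mm. At rest it stands in the way of things carried low across it. Press it down from above; the spring lifts it again
- pump_lever (a joint): angle of the pump lever, rad: 0 at rest (arm 25 degrees above level), growing to 0.75 at the bottom stop (arm 18 degrees below level). A spring returns it to 0 in under 1.5 s when let go; about 5 N at the bar to start and 14 N at the bottom, a few N more when moved fast. A full stroke is down to the stop and all the way back up
- wand_grip (a point): centre of the loose spray wand's handle: yellow bar with black sides, 130 mm (x, from -70 to +60 mm) x 28 mm (y) x 34 mm (z), 300 g; x points to the nozzle end, z up. A steel canister (32 mm across) reaches back to x -110 mm; a thin brass pipe in front (12 mm across) bends 45 degrees down. In the cradle the sides are free between x -49 and +39 mm
- nozzle (a point): tip of the wand's nozzle, at x 104, z -26 mm from wand_grip; its own x axis is the spray direction, 45 degrees below the wand's x when the wand is level; its y is the wand's y
- cradle (a point): where wand_grip lies when the wand rests in its cradle, 89 mm above the bench; axes as the pump (wand x along pump x, nozzle end towards the reservoir). Two black saddles, 12 mm thick, at x -55 and +45 mm from here; their floors are 17 mm below this point, their side walls 38 mm apart inside and rise 14 mm above the floors
- tape_measure: bystander: yellow and black tape measure, 70 x 45 x 60 mm; origin on the bench under it; leave it alone
- tack_hammer: bystander: hammer lying flat, 240 mm long; origin on the bench under it; leave it alone
- thread_spool: bystander: red thread spool with white flanges, 64 mm across, 82 mm high; origin on the bench under it; leave it alone
- tack_jar: bystander: glass jar with a steel lid, 70 mm across, 75 mm high; origin on the bench under it; leave it alone
- staple_gun: bystander: dark steel and blue staple gun lying on its side, about 170 x 130 x 35 mm; origin on the bench under it; leave it alone
- web_stretcher: bystander: flat brown wooden webbing stretcher, about 230 x 75 x 18 mm; origin on the bench under it; leave it alone
Mind the look-alikes: they are no part of the job. What is shaped like the part that bears pad3_mid but purple is not meant.

How it is judged:
On the way, in this order (a step that is already met when the one before it is completed fails the run):
1. every arm-pad board lies flat on the tray floor inside its rim (x of pad0_mid in the frame of tray between -0.09 and 0.09 m and y of pad0_mid in the frame of tray between -0.135 and 0.135 m and z of pad0_mid in the frame of tray between 0.018 and 0.0255 m and angle between the z axis of each of pad0_mid, pad1_mid, pad2_mid, pad3_mid and the z axis of tray, either way round below 0.06 rad and linear speed of each of pad0, pad1, pad2, pad3 below 0.03 m/s and x of pad1_mid in the frame of tray between -0.09 and 0.09 m and y of pad1_mid in the frame of tray between -0.135 and 0.135 m and z of pad1_mid in the frame of tray between 0.018 and 0.0255 m and x of pad2_mid in the frame of tray between -0.09 and 0.09 m and y of pad2_mid in the frame of tray between -0.135 and 0.135 m and z of pad2_mid in the frame of tray between 0.018 and 0.0255 m and x of pad3_mid in the frame of tray between -0.09 and 0.09 m and y of pad3_mid in the frame of tray between -0.135 and 0.135 m and z of pad3_mid in the frame of tray between 0.018 and 0.0255 m), for 0.2 s.
2. stroke 1: lever pressed fully down (over 0.65 of 0.75 rad) with the wand in its cradle (value of joint pump_lever above 0.65 rad and x of wand_grip in the frame of cradle between -0.025 and 0.025 m and y of wand_grip in the frame of cradle between -0.009 and 0.009 m and z of wand_grip in the frame of cradle between -0.006 and 0.006 m and angle between wand's own z axis and vertical below 0.12 rad and angle between the x axis of wand and the x axis of pump, either way round below 0.2 rad), for 0.05 s.
3. stroke 1: lever let fully back up (under 0.1 rad) (value of joint pump_lever below 0.1 rad), for 0.1 s.
4. stroke 2: lever pressed fully down (over 0.65 of 0.75 rad) with the wand in its cradle (all of step 2), for 0.05 s.
5. stroke 2: lever let fully back up (under 0.1 rad) (value of joint pump_lever below 0.1 rad), for 0.1 s.
6. stroke 3: lever pressed fully down (over 0.65 of 0.75 rad) with the wand in its cradle (all of step 4), for 0.05 s.
7. stroke 3: lever let fully back up (under 0.1 rad) (value of joint pump_lever below 0.1 rad), for 0.1 s.
8. stroke 4: lever pressed fully down (over 0.65 of 0.75 rad) with the wand in its cradle (all of step 6), for 0.05 s.
9. stroke 4: lever let fully back up (under 0.1 rad) (value of joint pump_lever below 0.1 rad), for 0.1 s.
10. wand out of its cradle with the nozzle 90 to 170 mm from the orange disc and its spray axis within 22 mm of the disc's centre, steady, for 1.5 s (x of tray_target in the frame of nozzle between 0.09 and 0.17 m and y of tray_target in the frame of nozzle between -0.022 and 0.022 m and z of tray_target in the frame of nozzle between -0.022 and 0.022 m and linear speed of wand below 0.03 m/s), for 1.5 s.
At the end, for the whole second after the job is handed in: Every board present lies flat (centre within 4 mm of resting height, tilt under 0.06 rad) and still inside the tray rim; the wand rests level in its cradle, nozzle end towards the reservoir (within 25 mm lengthways, 9 mm sideways, 6 mm in height); the lever is back up (under 0.1 rad) (all of step 1 and x of wand_grip in the frame of cradle between -0.025 and 0.025 m and y of wand_grip in the frame of cradle between -0.009 and 0.009 m and z of wand_grip in the frame of cradle between -0.006 and 0.006 m and angle between wand's own z axis and vertical below 0.12 rad and angle between the x axis of wand and the x axis of pump, either way round below 0.2 rad and value of joint pump_lever below 0.1 rad and linear speed of wand below 0.03 m/s); the robot touches nothing.
It fails at once if a bystander is moved more than 40 mm (distance of any of tape_measure, tack_hammer, thread_spool, tack_jar, staple_gun, web_stretcher from where it was at the start of the episode above 0.04 m).
Of pad0, pad1, pad2, pad3 only 2 to 4 are there at a start; the rules pass over those that are not, and their reading is None.
At some moment in a run one of pad0, pad1, pad2, pad3 may be knocked a few centimetres aside while the robot is not near it.
It also fails if it takes over 210 s, if anything falls off the work surface, if the arm or the gripper's body presses on something with over 40 N, if the wrist force passes 120 N, or if a joint passes its speed limit or range.

### The arm

A 6-joint arm with a two-finger parallel gripper is mounted at the origin on the work surface. World frame = base frame: x ahead of the robot, y to its left, z up, the work surface at z = 0. Lengths are in m, angles in rad, forces in N, time in s.
With the tool pointing down it reaches from about 0.3 to 0.825 m from the base axis. Payload 5.4 kg.
Tool frame: the origin (TCP) lies at the very end of the fingers, on their centre line; the grasp point (between the pads) lies 19 mm behind it; z points along the fingers, y is the line along which they close (so a half turn about z gives the same grasp; the last joint's range is limited). The gripper opens to 92 mm and grips with 3 to 60 N. Pads are 20 mm wide; open, the fingers measure 128 mm over their backs; the gripper's body (75 mm by 189 mm) begins 69 mm behind the grasp point.
Start: joints at [-1.382, 0.158, 1.597, -0, 1.386, -0.21], TCP at [0.223, -0.53, 0.215] pointing down, gripper open.
Joint ranges: [-2.91, 2.91], [-0.94, 2.29], [0.18, 2.7], [-1.29, 4.43], [0.17, 2.64], [-3, 3]. Speed limits (rad/s): [2.57, 2.57, 3.14, 3.14, 3.14, 3.14].

### API

Orientations are given as a rotation vector (axis times angle).
In Python, from workcell import bot gives the robot as it stands. Calls block until the motion is done:
- bot.goto(position, orientation): joint-space move of the TCP to a pose.
- bot.line_to(position, rot=None, max_speed=0.15): straight line of the TCP; rot=None keeps the orientation; max_speed is the mean speed in m/s.
- bot.set_joints(angles): joint-space move.
- bot.set_gripper(opening, newtons=None): opening from 0.0 (shut) to 1.0 (fully open); newtons is the grip in N (None keeps the last); returns when the fingers have stopped.
- bot.hold(seconds).
- bot.inverse_kinematics(position, orientation): joint angles nearest the present ones, or None.
- bot.read_camera(name): name is "scene" or "top" or "wrist"; returns a dict with "pixels" (480x640x3 uint8, blue, green, red), "fx", "fy", "cx", "cy" (pixels), "R" (3x3) and "t" (3): a world point X has camera coordinates R X + t. Camera axes: x right, y down, z forward; pixel columns grow to the right and rows downward; lengths in m; the calibration is good to about 2 mm. A picture is of the moment at which its call begins. There is no depth.
A pose or a line that the arm cannot do raises bot.MotionError and nothing moves.
- bot.job_done(): hands the job in; it is judged then, once.
Readings, each from a call of its own:
- bot.current_clock(): time.
- bot.current_joints(): joint angles.
- bot.current_joint_vel(): joint speeds.
- bot.current_effort(): joint torques, N m.
- bot.current_ee_pos(): TCP position.
- bot.current_tool_rot(): TCP orientation.
- bot.current_contact_force(): force on the tool from outside, world axes, zero at the start.
- bot.current_ft_torque(): the same for the moment, N m.
- bot.current_opening(): opening from 0.0 (shut) to 1.0 (fully open).
- bot.current_grip_force(): force on a finger pad.
Only numpy, scipy, OpenCV 4.12 (cv2) and the standard library are available. Lean on these libraries where they do the work, as an engineer would, in place of code of your own. Each camera call takes 0.05 s, during which the arm holds its last target. There are 200 camera calls.

## Working session

There is one attempt and no reset: what is moved stays moved. The work goes in short steps, each a Python script; the robot and the scene stay as the last script left them, time stands still between calls to the robot, and variables do not carry over. Pictures are saved under pics/ and viewed, at most 14 in all, crops included, and the job is handed in when it is done.

```bash
mkdir -p pics; ls; python3 - <<'E'
from workcell import bot
import cv2
for n in ("scene","top"):
    c=bot.read_camera(n); cv2.imwrite(f"pics/{n}0.png",c["pixels"]); print(n,c["fx"],c["cx"],c["cy"],c["R"],c["t"])
print(bot.current_clock(),bot.current_tool_rot(),bot.current_ee_pos())
E
```

```text
pics
scene 490.4355339798802 328.12453056548185 234.21198252539136 [[ 0.83139637  0.55558857  0.01007044]
 [ 0.47534544 -0.70169888 -0.53072158]
 [-0.28779643  0.44602693 -0.8474864 ]] [-0.37421761 -0.21930664  1.77742075]
top 498.25277326128526 319.8669900974403 233.98842706355668 [[-0.02563296 -0.99962739 -0.00938288]
 [-0.98264456  0.0269202  -0.18353466]
 [ 0.18371886  0.0045155  -0.98296846]] [-0.05631081  0.52054001  1.41560039]
0.1 [-3.07773592e+00 -6.21946659e-01  2.25003113e-05] [ 0.2231363  -0.52932893  0.21373983]
```

View pics/scene0.png

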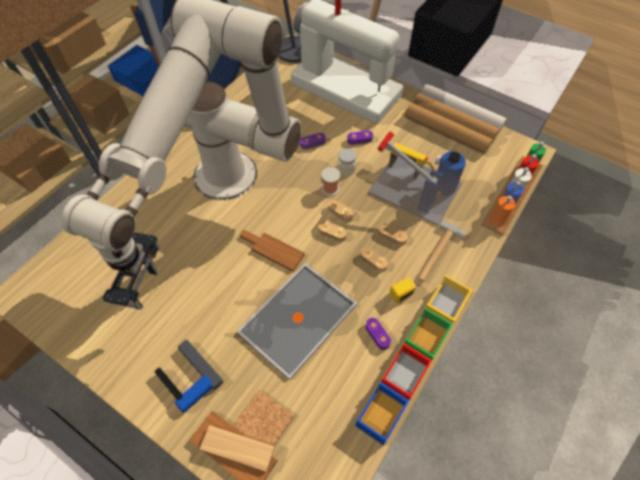

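View pics/top0.png

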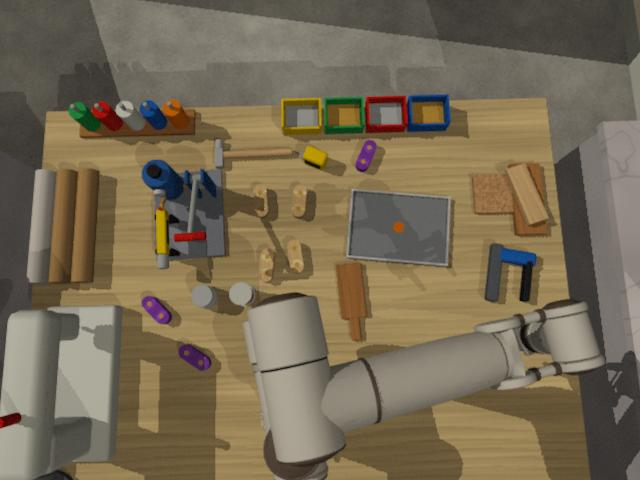

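Boards (pale, two brass discs): top px (262,200), (299,202), (266,265), (295,255). In the scene view these are (392,235), (375,260), (341,211) and (332,231). Look-alikes are the purple boards at top (156,309), (194,357) and (366,155), plus the pale block at (527,193). I choose the four pale ones. The tray disc is at top (399,228), the pump bar at (190,236) and the wand at (162,230).

```bash
cat > h.py <<'E'
from workcell import bot
import cv2, numpy as np
from scipy.spatial.transform import Rotation as Rn
def ray(c,u,v):
    R=np.array(c["R"]);t=np.array(c["t"])
    d=R.T@np.array([(u-c["cx"])/c["fx"],(v-c["cy"])/c["fy"],1.]); return -R.T@t, d/np.linalg.norm(d)
def onz(c,uv,z):
    o,d=ray(c,*uv); return o+d*(z-o[2])/d[2]
def tri(obs):  # [(cam,(u,v)),...] -> point, rms residual
    A=np.zeros((3,3));b=np.zeros(3);L=[]
    for c,uv in obs:
        o,d=ray(c,*uv);P=np.eye(3)-np.outer(d,d);A+=P;b+=P@o;L.append((P,o))
    x=np.linalg.solve(A,b); return x,np.sqrt(np.mean([np.sum((P@(x-o))**2) for P,o in L]))
def proj(c,X):
    p=np.array(c["R"])@X+np.array(c["t"]); return np.array([c["fx"]*p[0]/p[2]+c["cx"],c["fy"]*p[1]/p[2]+c["cy"]])
def down(yaw): # tool z down, closing line (tool y) at angle yaw from world x.. y_tool=(cos,sin)
    y=np.array([np.cos(yaw),np.sin(yaw),0]);z=np.array([0,0,-1.]);x=np.cross(y,z)
    return Rn.from_matrix(np.c_[x,y,z]).as_rotvec()
def blobs(img,lo,hi,amin=20):
    m=cv2.inRange(cv2.cvtColor(img,cv2.COLOR_BGR2HSV),np.array(lo),np.array(hi))
    n,l,s,c=cv2.connectedComponentsWithStats(m)
    return m,[(c[i],s[i]) for i in range(1,n) if s[i,4]>=amin]
def snap(n,f=None):
    c=bot.read_camera(n)
    if f: cv2.imwrite("pics/"+f,c["pixels"])
    return c
E
python3 - <<'E'
from h import *
np.set_printoptions(precision=3,suppress=True)
T=snap("top");S=snap("scene")
for a,b in [((262,200),(392,235)),((299,202),(375,260)),((266,265),(341,211)),((295,255),(332,231))]:
    print("pad",onz(T,a,.028),tri([(T,a),(S,b)]))
for n,a,b in [("disc",(399,228),(298,318)),("bar",(190,237),(387,142)),("wand",(162,230),(410,154))]: print(n,tri([(T,a),(S,b)]))
for a in [(349,190),(450,196),(446,265),(348,260)]: print("rim",onz(T,a,.016))
for a in [(224,172),(223,257)]: print("base",onz(T,a,.012))
for n in (T,S): print(-n["R"].T@n["t"])
W=snap("wrist");print("wrist cam in tool:",Rn.from_rotvec(bot.current_tool_rot()).as_matrix().T@(-W["R"].T@W["t"]-bot.current_ee_pos()), Rn.from_rotvec(bot.current_tool_rot()).as_matrix().T@W["R"].T,W["fx"])
cv2.imwrite("pics/topcrop.png",cv2.resize(T["pixels"][130:300,130:330],None,fx=3.9,fy=3.5,interpolation=cv2.INTER_CUBIC))
E
```

```text
pad [0.632 0.102 0.028] (array([0.636, 0.104, 0.014]), np.float64(0.00013986800222342524))
pad [ 0.622 -0.01   0.028] (array([ 0.632, -0.006,  0.001]), np.float64(0.003947426588790503))
pad [0.434 0.091 0.028] (array([0.438, 0.095, 0.004]), np.float64(0.0015460894885276637))
pad [0.461 0.005 0.028] (array([0.463, 0.005, 0.015]), np.float64(0.0007632489600222019))
disc (array([ 0.542, -0.308,  0.001]), np.float64(0.0035523238704087386))
bar (array([0.49 , 0.267, 0.225]), np.float64(0.004029954478547301))
wand (array([0.536, 0.383, 0.089]), np.float64(0.0015902485383507909))
rim [ 0.659 -0.162  0.016]
rim [ 0.631 -0.468  0.016]
rim [ 0.421 -0.441  0.016]
rim [ 0.444 -0.152  0.016]
base [0.728 0.221 0.012]
base [0.464 0.221 0.012]
[ 0.25  -0.077  1.486]
[ 0.927 -0.739  1.394]
wrist cam in tool: [ 0.067 -0.001 -0.17 ] [[-0.    -0.97  -0.242]
 [ 1.     0.    -0.002]
 [ 0.002 -0.242  0.97 ]] 341.4054137639113
```

View pics/topcrop.png

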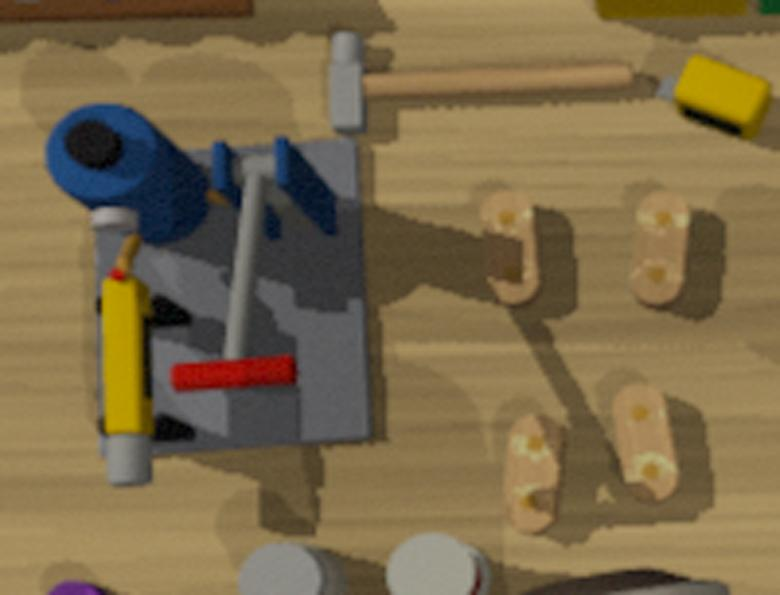

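The four pale boards are confirmed, with long axes roughly along world x. The wand lies along x with its nozzle towards the reservoir. Next I look with the wrist camera from two places.

```bash
cat > pk.py <<'E'
import pickle
def save(d,f): pickle.dump(d,open(f,"wb"))
def load(f): return pickle.load(open(f,"rb"))
E
python3 - <<'E'
from h import *; from pk import *
np.set_printoptions(precision=3,suppress=True)
for y in (np.pi/2,-np.pi/2):
    for p in ([.63,.1,.03],[.434,.09,.03],[.5,.05,.35],[.54,-.3,.03]): print(y,p,bot.inverse_kinematics(p,down(y)))
V=[]
bot.line_to([.223,-.53,.35]) 
for i,p in enumerate([[.46,-.28,.35],[.46,-.03,.38],[.46,.12,.38]]):
    bot.goto(p,down(np.pi/2)); bot.hold(.3); c=snap("wrist",f"w{i}.png"); V.append(c)
save(V,"v.pkl"); print(bot.current_clock(),bot.current_joints())
E
```

```text
1.5707963267948966 [0.63, 0.1, 0.03] [-0.032  0.51   1.541 -0.     1.09  -1.602]
1.5707963267948966 [0.434, 0.09, 0.03] [-0.069  0.062  2.105 -0.     0.975 -1.64 ]
1.5707963267948966 [0.5, 0.05, 0.35] [-0.141 -0.086  1.585  0.     1.643 -1.712]
1.5707963267948966 [0.54, -0.3, 0.03] [-0.702  0.466  1.605  0.     1.071 -2.273]
-1.5707963267948966 [0.63, 0.1, 0.03] [-0.032  0.51   1.541 -0.     1.09   1.539]
-1.5707963267948966 [0.434, 0.09, 0.03] [-0.069  0.062  2.105 -0.     0.975  1.501]
-1.5707963267948966 [0.5, 0.05, 0.35] [-0.141 -0.086  1.585 -0.     1.643  1.43 ]
-1.5707963267948966 [0.54, -0.3, 0.03] [-0.702  0.466  1.605 -0.     1.071  0.868]
5.8417 [-0.002 -0.158  1.593 -0.     1.707 -1.571]
```

View pics/w1.png

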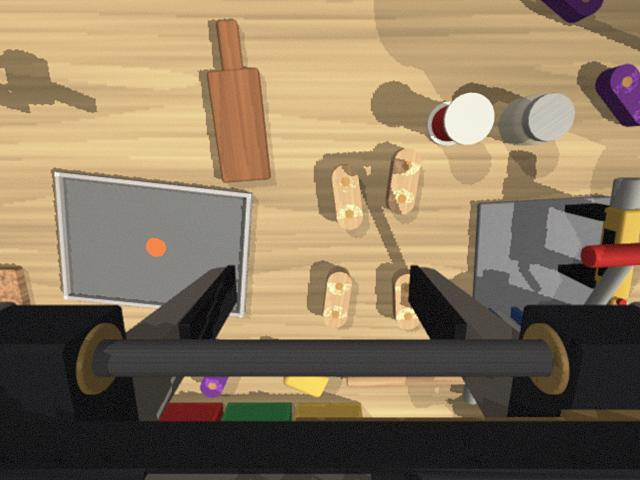

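View pics/w2.png

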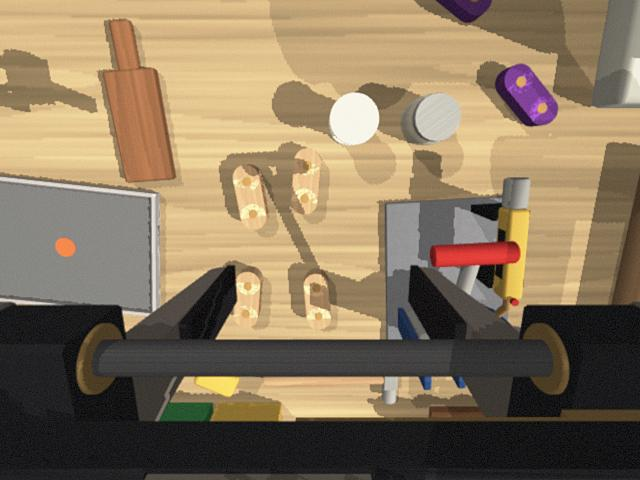

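w1/w2 show four boards, each with two brass discs; for example, in w2 the pairs are (246,181)-(253,214), (305,166)-(305,198), (248,286)-(245,313) and (316,288)-(318,316). The tray disc is at w1 (156,247), and the red bar and wand are visible in w2 at (475,253) and (512,250).

```bash
cat > meas.py <<'E'
from h import *
def ref(c,p,r=7):  # brass disc: saturated spot near p
    p=np.array(p,float)
    for _ in range(3):
        x,y=np.round(p).astype(int); w=cv2.cvtColor(c["pixels"][y-r:y+r+1,x-r:x+r+1],cv2.COLOR_BGR2HSV).astype(float)
        s=w[...,1]; k=np.clip(s-np.percentile(s,75),0,None); gy,gx=np.mgrid[-r:r+1,-r:r+1]
        k*=(gx**2+gy**2<=r*r)
        p=np.array([x+(k*gx).sum()/k.sum(),y+(k*gy).sum()/k.sum()])
    return p
E
python3 - <<'E'
from meas import *; from pk import *
np.set_printoptions(precision=4,suppress=True)
V=load("v.pkl"); A,B=V[1],V[2]
for n,q in dict(A=[(404,168,305,166),(402,199,305,198)],B=[(345,182,246,181),(350,214,253,214)],C=[(339,286,248,286),(336,314,245,313)],D=[(407,288,316,288),(408,316,318,316)]).items():
    P=[]
    for a in q:
        pa,pb=ref(A,a[:2]),ref(B,a[2:]); X,e=tri([(A,pa),(B,pb)]); P.append(X); print(n,a,pa,pb,X,e)
    d=P[0]-P[1]; print("  mid",(P[0]+P[1])/2,"yaw deg",np.degrees(np.arctan2(d[1],d[0])),"len",np.linalg.norm(d))
# tray
ob=[]
for c in V:
    m,b=blobs(c["pixels"],(5,180,150),(18,255,255),60)
    b=[k for k in b if k[1][4]<700]; print([ (np.round(k[0],1),k[1][4]) for k in b])
    ob.append((c,min(b,key=lambda k:abs(k[0][1]-247))[0]))
print("disc",tri(ob),tri(ob[:2]))
c=V[0]; m,_=blobs(c["pixels"],(0,0,60),(180,60,135)); cs,_=cv2.findContours(m,cv2.RETR_EXTERNAL,cv2.CHAIN_APPROX_NONE)
k=max(cs,key=lambda q:cv2.contourArea(q)if cv2.boundingRect(q)[1]<300 else 0); print("tray floor",cv2.contourArea(k)); print([onz(c,p,.008) for p in cv2.boxPoints(cv2.minAreaRect(k))])
for a in [(56,172),(65,298),(243,315),(250,195)]: print("rim outer",onz(A,a,.016))
# bar
def red(c):
    m,b=blobs(c["pixels"],(0,190,100),(4,255,255),150); return [(np.round(k[0],1),k[1]) for k in b]
print(red(B),red(snap("top")),red(snap("scene")))
E
```

```text
A (404, 168, 305, 166) [406.7555 165.1973] [306.5823 165.1129] [0.4105 0.097  0.0295] 1.2881880545571954e-05
A (402, 199, 305, 198) [401.4761 198.3983] [303.9429 198.3005] [0.4604 0.0922 0.0277] 2.606162144769663e-05
  mid [0.4354 0.0946 0.0286] yaw deg 174.52205328294949 len 0.05016064195030513
B (345, 182, 246, 181) [344.9557 181.2732] [246.0813 181.3098] [0.4342 0.0051 0.0284] 5.016113166722715e-05
B (350, 214, 253, 214) [348.8533 213.6494] [252.4083 213.5517] [0.4839 0.0119 0.0274] 4.7464806555073934e-05
  mid [0.4591 0.0085 0.0279] yaw deg -172.18537341846852 len 0.05018210733406349
C (339, 286, 248, 286) [338.7198 285.8353] [247.0947 285.8251] [ 0.6031 -0.0026  0.0285] 3.2369294871206514e-05
C (336, 314, 245, 313) [334.8687 313.9706] [245.2533 313.7051] [ 0.6531 -0.0085  0.0282] 0.00016649909394464164
  mid [ 0.6281 -0.0056  0.0284] yaw deg 173.26015706718485 len 0.05035152626963201
D (407, 288, 316, 288) [407.4823 287.6695] [315.8076 287.9258] [0.6063 0.1095 0.0297] 0.0002721212127347309
D (408, 316, 318, 316) [407.5835 316.1198] [317.9832 315.9757] [0.657  0.1127 0.0291] 4.2875301021397965e-05
  mid [0.6316 0.1111 0.0294] yaw deg -176.30348742902441 len 0.05080386736669577
[]Traceback (most recent call last):
  File "<stdin>", line 14, in <module>
ValueError: min() iterable argument is empty
```

View pics/w0.png

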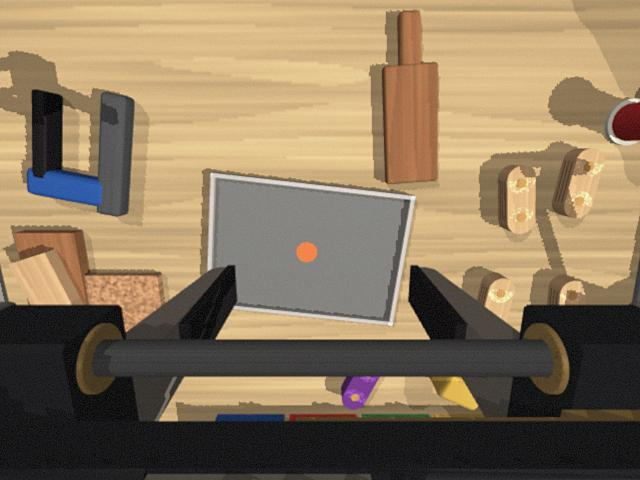

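Board tops triangulate to z≈0.0285 with consistent 50 mm disc spacing. w0 shows the tray with its disc at (307,252) and rim corners near (209,171), (415,194) and (391,325). Now the tray and the pump.

```bash
python3 - <<'E'
from meas import *; from pk import *
np.set_printoptions(precision=4,suppress=True)
V=load("v.pkl"); A,B=V[1],V[2]
ob=[]
for c in V:
    m,b=blobs(c["pixels"],(3,130,150),(13,255,255),60)
    b=[k for k in b if 100<k[1][4]<700 and k[0][1]<280]; print([ (np.round(k[0],1),k[1][4]) for k in b])
    ob.append((c,min(b,key=lambda k:abs(k[0][1]-249))[0]))
print("disc",tri(ob),tri(ob[:2]))
for a,b in [((209,171),(55,171)),((415,194),(251,193)),((391,325),(243,316))]: print("rim",tri([(V[0],a),(A,b)]),onz(V[0],a,.016),onz(A,b,.016))
def red(c):
    m,b=blobs(c["pixels"],(0,170,60),(5,255,255),150); return [(np.round(k[0],1),k[1]) for k in b]
T,S=snap("top"),snap("scene")
print(red(B),red(T),red(S))
def yel(c):
    m,b=blobs(c["pixels"],(20,150,60),(32,255,255),100); return [(np.round(k[0],1),k[1]) for k in b]
print(yel(B),yel(T),yel(S))
E
```

```text
[(array([306.4, 251.6]), np.int32(320))]
[(array([155.6, 246.7]), np.int32(291))]
[(array([ 65. , 246.8]), np.int32(293))]
disc (array([ 0.5421, -0.3036,  0.0076]), np.float64(0.00013829980595632152)) (array([ 0.5421, -0.3036,  0.0079]), np.float64(0.00012539088295883283))
rim (array([ 0.4187, -0.4458,  0.0078]), np.float64(0.00048799598479058466)) [ 0.4178 -0.4431  0.016 ] [ 0.4188 -0.4395  0.016 ]
rim (array([ 0.4526, -0.141 ,  0.0129]), np.float64(0.000796825821886679)) [ 0.4514 -0.1419  0.016 ] [ 0.453  -0.1404  0.016 ]
rim (array([ 0.6659, -0.1662,  0.0115]), np.float64(0.0007120117411711344)) [ 0.6642 -0.1672  0.016 ] [ 0.6628 -0.1649  0.016 ]
[(array([474.8, 254.1]), array([ 430,  241,   90,   26, 1825], dtype=int32))] [(array([386.2, 114.1]), array([366,  96,  41,  37, 630], dtype=int32)), (array([107. , 115.7]), array([ 92, 101,  31,  30, 430], dtype=int32)), (array([  9.4, 419.8]), array([  0, 413,  21,  15, 156], dtype=int32))] [(array([408.7, 366.4]), array([382, 344,  49,  54, 416], dtype=int32))]
[(array([512.3, 252. ]), array([ 494,  207,   35,   93, 1811], dtype=int32)), (array([215.3, 383.4]), array([195, 376,  45,  21, 318], dtype=int32)), (array([247. , 411.8]), array([ 210,  402,   72,   20, 1229], dtype=int32))] [(array([300.7, 117. ]), array([281,  98,  41,  38, 766], dtype=int32)), (array([431.5, 113.3]), array([419, 103,  25,  20, 294], dtype=int32)), (array([345.7, 115.1]), array([327, 104,  34,  22, 397], dtype=int32)), (array([315.3, 156.4]), array([303, 145,  25,  25, 390], dtype=int32)), (array([160.3, 233.9]), array([156, 210,  10,  44, 347], dtype=int32))] [(array([412.4, 153.7]), array([395, 143,  31,  23, 239], dtype=int32)), (array([450.3, 296.6]), array([426, 275,  46,  47, 517], dtype=int32)), (array([401.5, 289. ]), array([389, 277,  27,  26, 417], dtype=int32))]
```

```bash
cat > pick.py <<'E'
from meas import *
TR=np.array([.5421,-.3036]); TY=np.radians(-6.5)
def tray(p): c,s=np.cos(TY),np.sin(TY); return TR+np.array([[c,-s],[s,c]])@np.array(p)
def discs(c,mid,yaw,z):
    d=.025*np.array([np.cos(yaw),np.sin(yaw)]); r=[]
    for s in (1,-1): r.append(onz(c,ref(c,proj(c,np.r_[mid+s*d,z])),z)[:2])
    e=r[0]-r[1]; return (r[0]+r[1])/2,np.arctan2(e[1],e[0]),np.linalg.norm(e)
def move(mid,yaw,slot):
    mid=np.array(mid); yaw=(yaw+np.pi/2)%np.pi-np.pi/2
    bot.set_gripper(.62,20)
    bot.goto([*mid,.2],down(yaw+np.pi/2)); bot.hold(.15)
    m,y,L=discs(snap("wrist"),mid,yaw,.0285); print("seen",m,np.degrees(y),L)
    assert abs(L-.05)<.004 and np.linalg.norm(m-mid)<.008 and abs(y-yaw)<.1,"check"
    bot.goto([*m,.06],down(y+np.pi/2)); bot.line_to([*m,.007],max_speed=.1)
    bot.set_gripper(0,20); print("grip",bot.current_opening()*.092,bot.current_grip_force())
    bot.line_to([*m,.12],max_speed=.25); p=tray(slot); r=down(TY+np.pi/2)
    bot.goto([*p,.12],r); bot.line_to([*p,.04],max_speed=.2); bot.line_to([*p,.0155],max_speed=.06); print("F",bot.current_contact_force())
    bot.set_gripper(.62,20); bot.line_to([*p,.12],max_speed=.25); bot.hold(.15)
    print("placed",discs(snap("wrist"),p,TY,.036),p,"t",bot.current_clock())
E
python3 - <<'E'
from pick import *; from pk import *
np.set_printoptions(precision=4,suppress=True)
V=load("v.pkl"); print("spool",tri([(V[1],(468,119)),(V[2],(354,118))]))
move([.4591,.0085],np.radians(7.8),(-.045,.035))
E
```

```text
spool (array([0.3489, 0.1621, 0.0782]), np.float64(0.0005617092925664043))
seen [0.4594 0.0075] 6.931616305092758 0.0502101438179871
grip 0.039895239068292114 19.950806200504303
F [-0.0849  0.6624  0.7967]
placed (array([ 0.5012, -0.2666]), np.float64(-0.09917986865563698), np.float64(0.04700108739927373)) [ 0.5014 -0.2637] t 13.3417
```

```bash
python3 - <<'E'
from pick import *
np.set_printoptions(precision=4,suppress=True)
for m,y,s in [((.4354,.0946),-5.5,(-.045,-.085)),((.6281,-.0056),-6.7,(.045,-.035)),((.6316,.1111),3.7,(.045,.085))]: move(m,np.radians(y),s)
bot.goto([.46,-.28,.35],down(np.pi/2)); bot.hold(.3); snap("wrist","w5.png")
E
```

```text
seen [0.4359 0.0934] -5.845584533586979 0.04841988576638244
grip 0.039922642672074425 19.99819189310074
F [-0.3832 -0.2047  0.2506]
placed (array([ 0.4868, -0.3857]), np.float64(-0.11872863832918974), np.float64(0.048560821420247174)) [ 0.4878 -0.383 ] t 21.5083
seen [ 0.6287 -0.0063] -4.665620579089613 0.04963261490102617
grip 0.040175965213790354 19.817429780960083
F [-0.5458  0.0654  1.4601]
placed (array([ 0.5824, -0.3465]), np.float64(-0.1315207808092028), np.float64(0.04955489843866985)) [ 0.5828 -0.3435] t 29.3333
seen [0.6328 0.1104] 2.8710311067325307 0.049304170842968474
grip 0.039871049150496496 19.936091601848602
F [-0.2067 -0.2181  0.7847]
placed (array([ 0.5966, -0.227 ]), np.float64(-0.1217714108711365), np.float64(0.04712952613145334)) [ 0.5964 -0.2242] t 37.3333
```

View pics/w5.png

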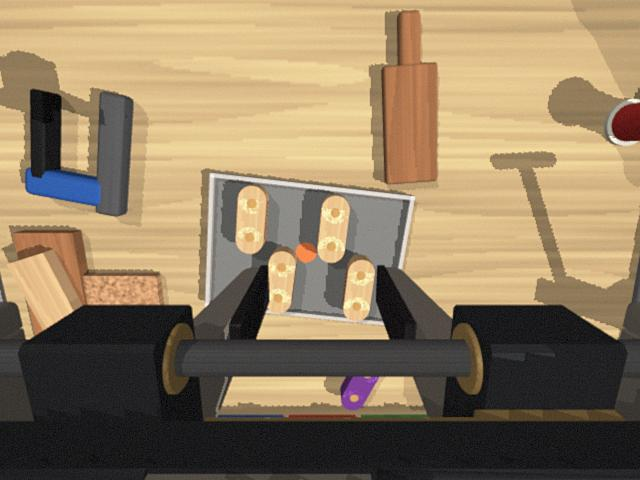

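All four boards lie inside the tray: w5 shows them at (251,220), (334,228), (281,282) and (360,290), with the disc visible at (306,252). Now I look at the pump.

```bash
python3 - <<'E'
from h import *; from pk import *
V=[]
for i,p in enumerate([[.44,.18,.42],[.44,.3,.42],[.44,.4,.42]]):
    bot.goto(p,down(np.pi/2)); bot.hold(.3); V.append(snap("wrist",f"p{i}.png"))
    c=V[-1]
    print([(np.round(k[0],1),k[1]) for k in blobs(c["pixels"],(0,170,60),(5,255,255),150)[1]])
    print("Y",[(np.round(k[0],1),k[1]) for k in blobs(c["pixels"],(20,150,60),(32,255,255),100)[1]])
save(V,"p.pkl")
E
```

```text
[(array([402.5, 260.6]), array([ 364,  251,   75,   22, 1260], dtype=int32))]
Y [(array([453.4, 251.9]), array([442, 217,  28,  84, 822], dtype=int32)), (array([237.5, 407. ]), array([219, 397,  36,  22, 637], dtype=int32))]
[(array([291.8, 260.6]), array([ 253,  251,   75,   21, 1247], dtype=int32))]
Y [(array([371.2, 255.9]), array([366, 218,  22,  83, 402], dtype=int32))]
[(array([183.7, 138.9]), array([174, 122,  18,  32, 314], dtype=int32)), (array([198.3, 261.1]), array([ 160,  251,   77,   22, 1372], dtype=int32))]
Y [(array([305.9, 252.7]), array([299, 218,  21,  82, 264], dtype=int32))]
```

View pics/p1.png

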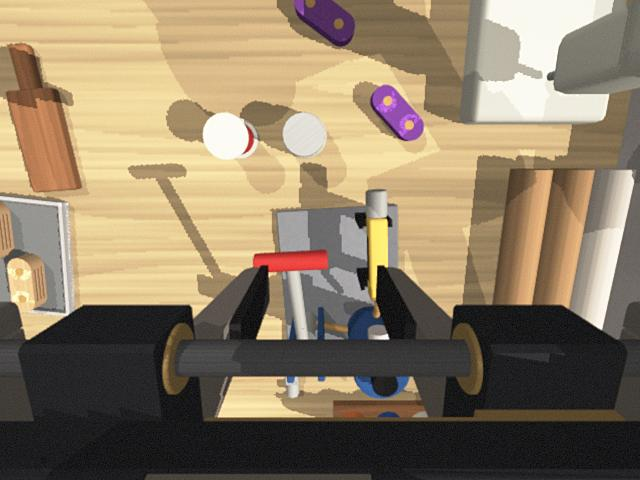

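View pics/p0.png

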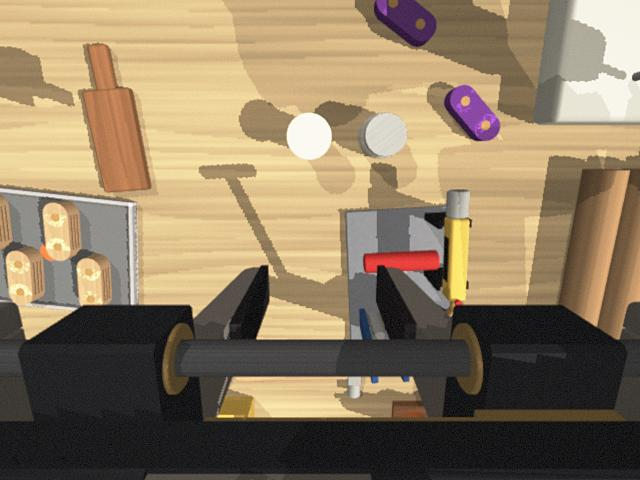

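p1 shows the red bar at (292,261), base-plate edge (277,210)-(397,205), and the wand body at (377,258) with its canister at (376,203). p0 shows the same parts shifted to (402,261) and (456,255). Now I triangulate them.

```bash
python3 - <<'E'
from h import *; from pk import *
np.set_printoptions(precision=4,suppress=True)
V=load("p.pkl")
rb,yb=[],[]
def box(m):
    cs,_=cv2.findContours(m,cv2.RETR_EXTERNAL,cv2.CHAIN_APPROX_NONE);k=max(cs,key=cv2.contourArea)
    pts=k[:,0].astype(float); c=pts.mean(0); return k,cv2.minAreaRect(k)
for i,c in enumerate(V):
    hsv=cv2.cvtColor(c["pixels"],cv2.COLOR_BGR2HSV)
    m=cv2.inRange(hsv,np.array((0,170,60)),np.array((5,255,255))); m[:240]=0;m[290:]=0
    k,r=box(m); q=k[:,0]; l=q[q[:,0]<=q[:,0].min()+1].mean(0);R=q[q[:,0]>=q[:,0].max()-1].mean(0); rb.append((c,l,R)); print("bar",i,l,R)
    m=cv2.inRange(hsv,np.array((18,140,40)),np.array((34,255,255))); m[:200]=0;m[312:]=0
    m[:, :[430,355,285][i]]=0; m[:,[485,400,335][i]:]=0
    m=cv2.morphologyEx(m,cv2.MORPH_CLOSE,np.ones((3,3)))
    k,r=box(m); q=k[:,0]; mn,mx=q[:,1].min(),q[:,1].max()
    # centre line of mask by row
    rows=[(v,np.flatnonzero(m[v])) for v in range(mn+4,mx-3)]
    f=np.polyfit([v for v,_ in rows],[(x.min()+x.max())/2 for v,x in rows],1)
    w=np.median([x.max()-x.min()+1 for _,x in rows]); print("wand",i,mn,mx,f,w,r)
    yb.append((c,(np.polyval(f,mn),mn-.5),(np.polyval(f,mx),mx+.5)))
for s in ([0,1],[1,2],[0,1,2]):
    a,b=[tri([(rb[j][0],rb[j][e]) for j in s]) for e in (1,2)]; print("bar",a,b,(a[0]+b[0])/2)
    a,b=[tri([(yb[j][0],yb[j][e]) for j in s]) for e in (1,2)]; d=b[0]-a[0]; print("wand",a,b,(a[0]+b[0])/2,np.degrees(np.arctan2(d[1],d[0])),np.linalg.norm(d))
a,b=[onz(V[1],p,.012) for p in ((277,210),(397,205))];d=a-b;print("base",a,b,np.degrees(np.arctan2(d[1],d[0]))+90,np.linalg.norm(d))
a,b=[onz(V[0],p,.012) for p in ((346,211),(347,330))];d=b-a;print("base side",a,b,np.degrees(np.arctan2(d[1],d[0])),np.linalg.norm(d))
cv2.imwrite("pics/pc.png",np.hstack([cv2.resize(V[i]["pixels"][180:320,x:x+100],None,fx=4,fy=4,interpolation=cv2.INTER_CUBIC) for i,x in ((0,400),(1,320))]))
E
```

```text
bar 0 [364.3125 262.5   ] [437.7059 261.    ]
wand 0 217 311 [ -0.0552 470.3126] 20.0 ((455.09735107421875, 264.2818908691406), (25.2814998626709, 93.916748046875), 1.8778773546218872)
bar 1 [253.8182 261.    ] [326.1875 259.5   ]
wand 1 218 300 [ -0.071  392.6753] 10.0 ((376.5, 259.0), (82.0, 21.0), 90.0)
bar 2 [160.3077 263.    ] [235.6875 259.5   ]
wand 2 217 300 [  0.061  295.6556] 19.0 ((311.36358642578125, 258.90838623046875), (82.72045135498047, 20.392194747924805), 86.47854614257812)
bar (array([0.4868, 0.2262, 0.2382]), np.float64(0.0007527413019738164)) (array([0.4843, 0.3045, 0.241 ]), np.float64(0.0007199695603841398)) [0.4855 0.2653 0.2396]
wand (array([0.4647, 0.3815, 0.0949]), np.float64(0.0008837519684629991)) (array([0.5878, 0.3705, 0.1353]), np.float64(0.0076916114055765455)) [0.5263 0.376  0.1151] -5.1274673039872525 0.130031751753475
bar (array([0.4857, 0.2271, 0.2423]), np.float64(0.0010246335496468097)) (array([0.487 , 0.3046, 0.2302]), np.float64(4.4820571399324084e-05)) [0.4863 0.2658 0.2363]
wand (array([0.4642, 0.381 , 0.0982]), np.float64(0.000772907359070103)) (array([0.6231, 0.386 , 0.0396]), np.float64(2.417851561885873e-05)) [0.5437 0.3835 0.0689] 1.792119838750158 0.1694613530993743
bar (array([0.4866, 0.2261, 0.24  ]), np.float64(0.0009139081262071916)) (array([0.4855, 0.3056, 0.2363]), np.float64(0.001028440626175141)) [0.4861 0.2659 0.2381]
wand (array([0.4642, 0.3811, 0.0962]), np.float64(0.0008034818178389003)) (array([0.6031, 0.3832, 0.0967]), np.float64(0.00884638739641955)) [0.5337 0.3821 0.0965] 0.8737453727443023 0.1388760863018902
base [0.4679 0.2232 0.012 ] [0.4597 0.4283 0.012 ] 2.2891670922515317 0.20519595834274243
base side [0.4694 0.2217 0.012 ] [0.6946 0.2271 0.012 ] 1.3723356498198742 0.225215299421265
```

View pics/pc.png

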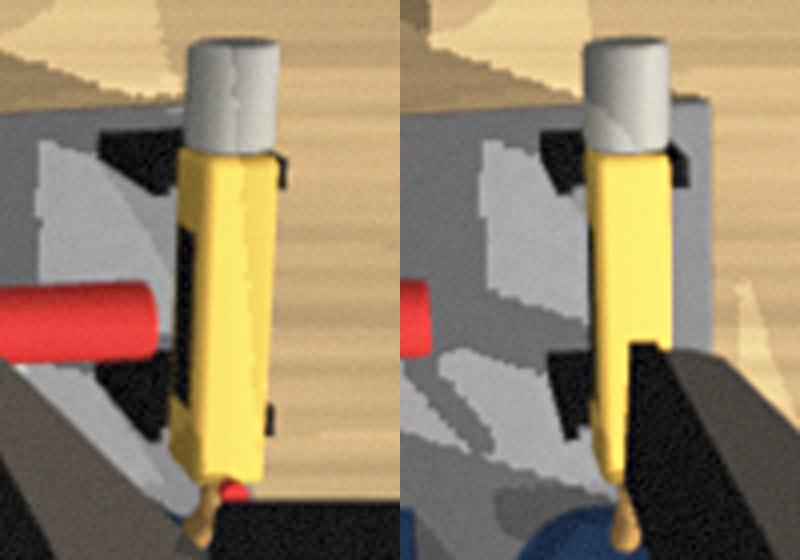

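Bar centre is (0.486,0.266,0.238), which fits the pump geometry: base corner and yaw about 1.7°. Press the lever along its arc and log the forces.

```bash
cat > pump.py <<'E'
from h import *
yaw=np.radians(1.7); ux=np.array([np.cos(yaw),np.sin(yaw)]); bar=np.array([.486,.266]); piv=bar+.2*np.cos(np.radians(25))*ux
def at(deg,dz=.0):
    a=np.radians(deg); return [*(piv-.2*np.cos(a)*ux),.15+.2*np.sin(a)+.011+dz]
def stroke():
    r=down(np.pi/2+yaw)
    bot.line_to(at(25,.012),r,.15)
    for d in (12,0,-10,-15): bot.line_to(at(d),r,.12)
    F=[bot.current_contact_force()[2]]; d=-15
    while F[-1]<19 and d>-18.9: d-=1; bot.line_to(at(d),r,.05); F.append(bot.current_contact_force()[2])
    bot.hold(.2)
    print("bottom",d,np.round(F,1),bot.current_ee_pos(),bot.current_clock())
    for d in (-8,5,16): bot.line_to(at(d),r,.15)
    bot.line_to(at(25,.02),r,.15); bot.hold(.7)
    print("top F",bot.current_contact_force())
E
python3 - <<'E'
from pump import *
np.set_printoptions(precision=4,suppress=True)
bot.set_gripper(0,20); bot.goto(at(25,.08),down(np.pi/2+yaw))
print(bot.current_contact_force()); stroke(); S=snap("scene");
print([(np.round(k[0],1),k[1]) for k in blobs(S["pixels"][100:200,340:440],(0,150,60),(6,255,255),30)[1]], proj(S,np.r_[bar,.2345])-[340,100])
E
```

```text
[ 1.0906 -0.0164  0.4169]
bottom -19 [11.5 12.  10.9 11.1 15.9] [0.4787 0.2673 0.0992] 47.8083
top F [-1.1345 -0.0103  0.335 ]
[(array([45.6, 40.9]), array([39, 32, 14, 18, 99], dtype=int32))] [44.8021 39.9342]
```

```bash
python3 - <<'E'
from pump import *; from pk import *
np.set_printoptions(precision=4,suppress=True)
for _ in range(4): stroke()
p=at(25,.15); bot.line_to(p,max_speed=.25)
bot.set_gripper(.62,30)
V=[]
for q in ([.50,.36,.32],[.50,.44,.32],[.44,.38,.26]):
    bot.goto(q,down(np.pi/2+yaw)); bot.hold(.3); V.append(snap("wrist"))
save(V,"q.pkl"); print(bot.current_clock())
cv2.imwrite("pics/q.png",np.hstack([cv2.resize(V[i]["pixels"][100:420,a:a+200],None,fx=1.3,fy=1.75) for i,a in ((0,220),(1,130),(2,220))]))
E
```

```text
bottom -19 [11.9 11.7 10.8 10.8 22. ] [0.4779 0.267  0.0989] 53.6167
top F [-0.2696 -0.1589 -0.0107]
bottom -19 [11.2 10.8 11.3 11.6 21.6] [0.4779 0.267  0.0989] 59.375
top F [-0.1531 -0.3431 -0.0619]
bottom -19 [10.4 10.2 11.6 11.8 20.6] [0.4779 0.267  0.099 ] 65.1333
top F [-0.235   0.1365 -0.8561]
bottom -19 [11.1 11.2 11.2 10.5 20.8] [0.4779 0.267  0.099 ] 70.8917
top F [0.3614 0.8729 0.2615]
77.4667
```

View pics/q.png

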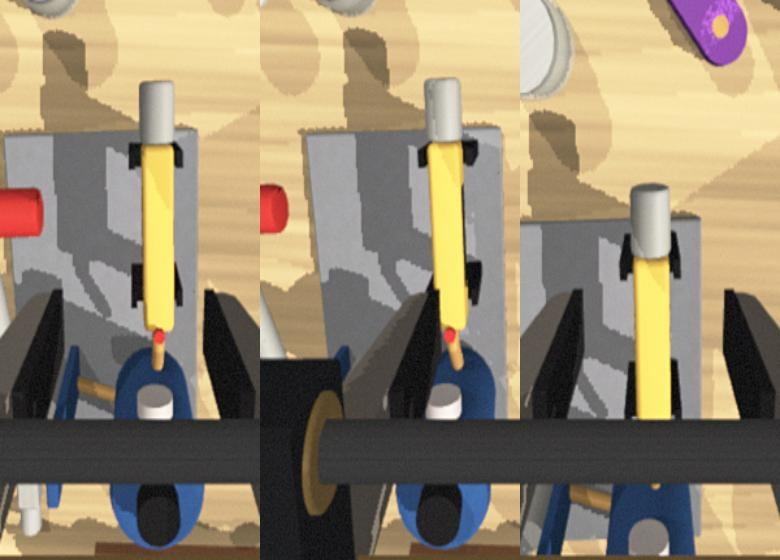

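```bash
cat > wand.py <<'E'
from h import *
def wand(c,lo=0,hi=640,v0=140,v1=320,pr=True):
    m=cv2.inRange(cv2.cvtColor(c["pixels"],cv2.COLOR_BGR2HSV),np.array((20,140,90)),np.array((34,255,255)))
    m[:v0]=0;m[v1:]=0;m[:,:lo]=0;m[:,hi:]=0; m=cv2.morphologyEx(m,cv2.MORPH_CLOSE,np.ones((3,3)))
    n,l,s,_=cv2.connectedComponentsWithStats(m); i=1+np.argmax(s[1:,4]); m=l==i; x,y,w,h,a=s[i]
    R=[(v,*(np.flatnonzero(m[v])[[0,-1]]+[-.5,.5])) for v in range(y+6,y+h-6)]; R=np.array(R)
    ok=abs((R[:,2]-R[:,1])-np.median(R[:,2]-R[:,1]))<2.5; R=R[ok]
    f=np.polyfit(R[:,0],(R[:,1]+R[:,2])/2,1); w=np.median(R[:,2]-R[:,1])
    if pr: print("box",s[i],"w",w)
    a=(np.polyval(f,y-.5),y-.5); b=(np.polyval(f,y+h-.5),y+h-.5); return a,b
E
python3 - <<'E'
from wand import *; from pk import *
np.set_printoptions(precision=4,suppress=True)
V=load("q.pkl"); O=[(c,*wand(c,*l)) for c,l in zip(V,((300,400),(220,310),(260,380)))]
for s in ([0,1],[0,1,2]):
    a=tri([(O[j][0],O[j][1]) for j in s]); print("back",a)
    b=tri([(O[j][0],O[j][2]) for j in s if j<2]); print("front",b)
for c,a,b in O:
    A,B=onz(c,a,.106),onz(c,b,.106); d=B-A; print(A,B,np.degrees(np.arctan2(d[1],d[0])),np.linalg.norm(d))
c=V[0]; P=[onz(c,(220+x/1.3,100+y/1.75),.012) for x,y in ((7,137),(197,128),(197,415))]; print("base",P)
E
```

```text
box [ 328  183   26  106 1451] w 23.0
box [ 258  181   32  108 1162] w 24.0
box [307 246  29  74 963] w 27.0
back (array([0.4652, 0.3807, 0.1003]), np.float64(0.000433044042076698))
front (array([0.6001, 0.3882, 0.0879]), np.float64(0.0003656627493645992))
back (array([0.4653, 0.3806, 0.096 ]), np.float64(0.0006101647812987732))
front (array([0.6001, 0.3882, 0.0879]), np.float64(0.0003656627493645992))
[0.4651 0.3804 0.106 ] [0.5922 0.3868 0.106 ] 2.902060071527882 0.12723729330016847
[0.4642 0.3815 0.106 ] [0.5929 0.3904 0.106 ] 3.93522231496055 0.12897254163140967
[0.462  0.3806 0.106 ] [0.542  0.3847 0.106 ] 2.949416930672128 0.08011507862534356
base [array([0.4719, 0.2257, 0.012 ]), array([0.4592, 0.4281, 0.012 ]), array([0.7115, 0.444 , 0.012 ])]
```

The wand is at about (0.5335,0.3845), yaw about 3°, with its top at about 0.10 (text says 0.106). To keep the gripper body clear of the lever bar I grip 15 mm ahead of wand_grip, then lift above the lever.

```bash
cat > cfg.py <<'E'
from h import *
wy=np.radians(3.1); wx=np.array([np.cos(wy),np.sin(wy)]); G=np.array([.5335,.3845])+.015*wx; r=down(np.pi/2+wy); ZG=.070
D=np.array([.5421,-.3036]); psi=np.radians(0); px=np.array([np.cos(psi),np.sin(psi)])
P=D-(.092+.104-.015)*px; ZP=.008+.092+.026-.019; rp=down(np.pi/2+psi)
E
python3 - <<'E'
from cfg import *
np.set_printoptions(precision=4,suppress=True)
for p,o in ((G,r),(P,rp)):
    for z in (ZG,.30): print(p,bot.inverse_kinematics([*p,z],o))
bot.set_gripper(.6,50); bot.goto([*G,.30],r); bot.line_to([*G,.12],max_speed=.15); print(bot.current_contact_force())
bot.line_to([*G,ZG],max_speed=.06); f=bot.current_contact_force(); print(f)
bot.set_gripper(0,50); print(bot.current_opening()*.092,bot.current_grip_force(),bot.current_contact_force())
bot.line_to([*G,ZG+.03],max_speed=.05); print(bot.current_contact_force(),bot.current_ft_torque(),bot.current_clock())
S=snap("scene","s3.png"); cv2.imwrite("pics/s3c.png",cv2.resize(S["pixels"][60:220,330:530],None,fx=4,fy=3.75*1,interpolation=cv2.INTER_CUBIC))
E
```

```text
[0.5485 0.3853] [ 0.4326  0.5326  1.4212  0.      1.1879 -1.1923]
[0.5485 0.3853] [ 0.4326  0.3698  1.1776  0.      1.5942 -1.1923]
[ 0.3611 -0.3036] [-0.9561  0.0616  2.0095  0.      1.0704 -2.5269]
[ 0.3611 -0.3036] [-0.9561 -0.1613  1.7492  0.      1.5536 -2.5269]
[ 0.3303 -0.3222  0.424 ]
[ 0.1701 -0.771   0.9616]
0.027585393824362196 49.99452888965607 [ 0.3883 -1.1438  0.9991]
[ 0.535   0.3008 -2.7219] [ 0.1048 -0.2429  0.0568] 81.8417
```

View pics/s3c.png

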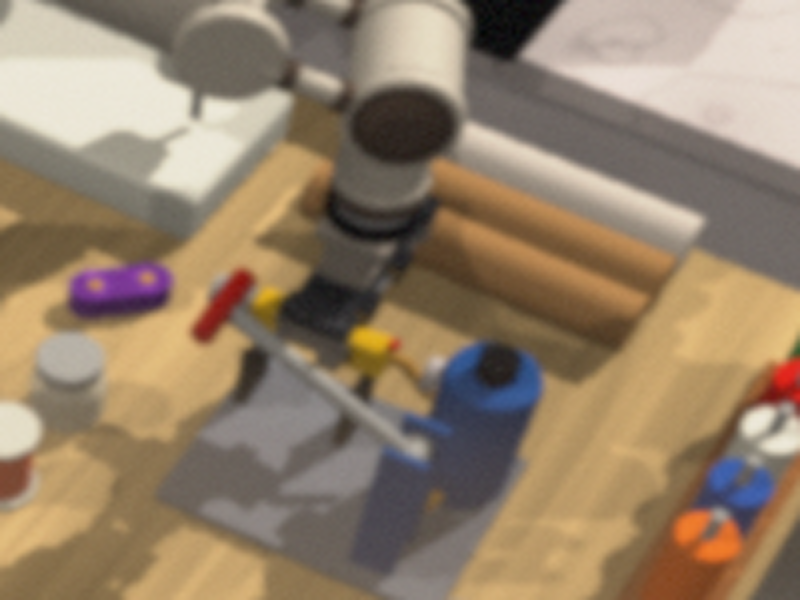

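The wand is lifted (2.7 N). In the crop the handle hangs between the fingers at (370,350), level, with the lever undisturbed. Now to the spray pose.

```bash
python3 - <<'E'
from cfg import *
np.set_printoptions(precision=4,suppress=True)
bot.line_to([*G,.33],max_speed=.15); bot.goto([*P,.33],rp); bot.line_to([*P,ZP],max_speed=.12)
bot.hold(2.6); print(bot.current_ee_pos(),bot.current_ft_torque(),bot.current_opening()*.092,bot.current_clock())
S=snap("scene");T=snap("top")
a=S["pixels"][270:370,225:355]; b=T["pixels"][180:300,330:450]
for c in (S,T): print(proj(c,np.r_[D-.092*px,.1]),proj(c,np.r_[D,.008]))
cv2.imwrite("pics/sp.png",np.hstack([cv2.resize(x,(400,400),interpolation=cv2.INTER_CUBIC) for x in (a,b)]))
E
```

```text
[ 0.3611 -0.3036  0.107 ] [ 0.0507 -0.1676 -0.0465] 0.027646369554868152 90.7167
[270.5263 287.3219] [297.5841 316.161 ]
[403.4778 252.4153] [397.0239 226.7782]
```

View pics/sp.png

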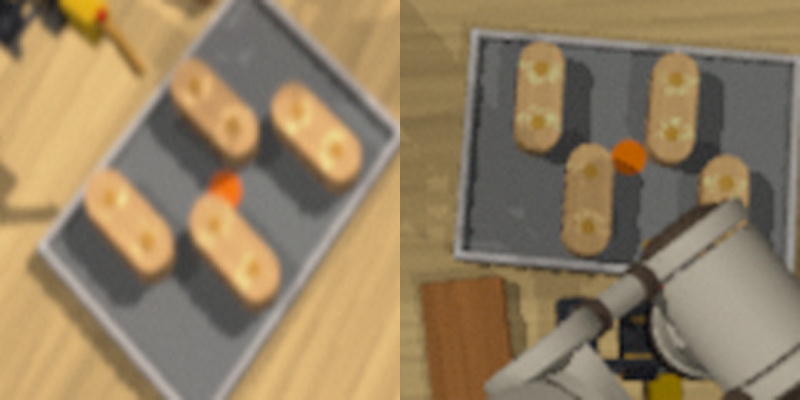

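The nozzle tip is at scene (271,288) and top (403.5,253.5), against predicted (270.5,287.3) and (403.5,252.4), so the aim and distance are right. It has been held for 2.6 s; now I return it.

```bash
python3 - <<'E'
from cfg import *
np.set_printoptions(precision=4,suppress=True)
bot.hold(.5)
bot.line_to([*P,.33],max_speed=.15); bot.goto([*G,.33],r); bot.line_to([*G,.12],max_speed=.15); bot.hold(.2); print(bot.current_contact_force())
bot.line_to([*G,ZG+.004],max_speed=.05); print(bot.current_contact_force()); bot.line_to([*G,ZG+.0005],max_speed=.02); print(bot.current_contact_force())
bot.set_gripper(.6,20); bot.hold(.3); bot.line_to([*G,.30],max_speed=.12)
bot.goto([.50,.36,.32],down(np.pi/2+np.radians(1.7))); bot.hold(.3); W=snap("wrist")
from wand import wand
a,b=wand(W,300,400); print(a,b,onz(W,a,.106),onz(W,b,.106),bot.current_clock())
bot.goto([.46,-.0,.40],down(np.pi/2)); bot.hold(.5); X=snap("wrist"); 
cv2.imwrite("pics/end.png",np.hstack([cv2.resize(W["pixels"][100:420,180:440],(330,406)),cv2.resize(X["pixels"][0:400],(470,406))]))
E
```

```text
[-0.559  -0.4822 -2.8433]
[-0.8252 -0.2468 -2.4974]
[-0.7751  0.0967 -3.0395]
box [ 329  184   26  107 1588] w 23.0
(np.float64(341.3250527426161), np.float64(183.5)) (np.float64(342.8939345991561), np.float64(290.5)) [0.4648 0.3814 0.106 ] [0.5922 0.3887 0.106 ] 102.2583
```

View pics/end.png

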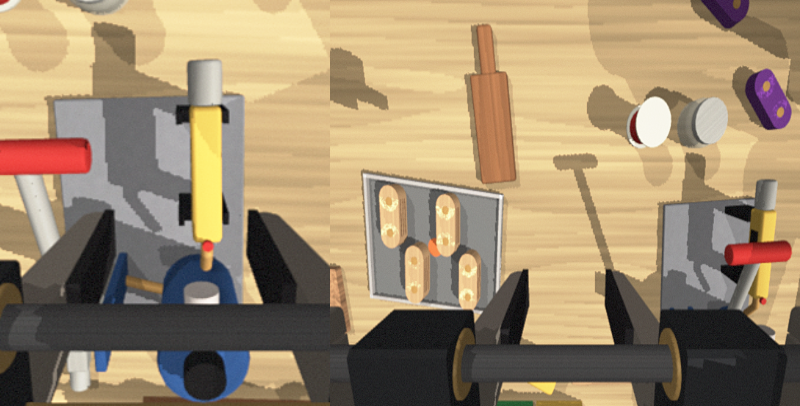

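The wand is back in its saddles, within 2 mm of where it was; it runs from (205,60) to (207,245) in the left panel. The lever is up, all four boards lie flat in the tray, and the robot is clear.

```bash
python3 -c "
from workcell import bot
print(bot.current_contact_force()); print(bot.job_done())"
```

```text
[-0.00253525 -0.5015333  -0.4916141 ]
the job is handed in; nothing more can be done
None
```

The job is handed in (no verdict came back): all four boards lie flat in the tray, the lever had five full strokes, the wand was held on the disc for over 2.5 s, and it is back in its cradle within about 2 mm of where it was.

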